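# Pack the weathered wagons into the stock tray

### The arm

A 7-joint arm with a two-finger parallel gripper is mounted at the origin on the work surface. World frame = base frame: x ahead of the robot, y to its left, z up, the work surface at z = 0. Lengths are in mm, angles in rad, forces in N, time in s.
With the tool pointing down it reaches from about 425 to 825 mm from the base axis. Payload 3.6 kg.
Tool frame: the origin (TCP) lies midway between the tips of the shut fingers; the grasp point (between the pads) lies 19 mm behind it; z points along the fingers, y is the line along which they close (so a half turn about z gives the same grasp; the last joint's range is limited). The gripper opens to 85 mm and grips with 20 to 120 N. Pads are 22 mm wide; open, the fingers measure 114 mm over their backs; the gripper's body (76 mm by 85 mm) begins 54 mm behind the grasp point. The pads swing forward as they close: fully open they stand 13 mm farther back than shut.
Start: joints at [-1.226, 0.615, -0.013, 1.423, 0.008, 1.103, -0.04], TCP at [235.5, 605.807, 231.297] pointing down, gripper open.
Joint ranges: [-3.12, 3.12], [-0.3, 2.06], [-1.34, 1.32], [0.26, 2.42], [-1.36, 4.5], [0.01, 1.98], [-2.84, 2.84]. Speed limits (rad/s): [2.79, 2.79, 3.14, 3.14, 3.14, 3.14, 3.14].

### API

Orientations are given as [roll, pitch, yaw] about the fixed x, y, z axes, in that order (R = Rz(yaw) Ry(pitch) Rx(roll)).
In Python, from station import env gives the robot as it stands.
- The arm moves only by the shell command python3 -m creep 'ROWS'. ROWS is a JSON object whose one key "plan" holds a list of rows, each a list of 7 numbers: the shift along the tool's x, y, z in mm, then the turn, a rotation vector about the tool's x, y, z in degrees, then the finger opening in mm, from 0 to 85.4. A call has 1 to 5 rows; each row shifts and turns the commanded pose from where the row before left it, along the tool's axes as they then stand; what a row does not reach is not made up. A row lasts 1/10 s, in which the tool goes at most 50 mm and 8.59 degrees, less where a joint would pass 70% of its speed; a pose out of reach is approached as far as the arm can. A call is refused whole if a number of a shift passes 50 or a number of a turn 8.59, either way. A call with a gripper value outside its range is refused whole. The fingers move at their own pace and stop on an object; the grip force is fixed at half the most. Time passes only in rows, so rows that do not move let the fingers close. It gives the time, the measured TCP pose, the force, the opening and the grip force at its end, in the units of the state.
- env.state(): the state, without advancing time (a new reading comes with each control period).
- env.grab_frame(name): name is "scene" or "top" or "wrist"; returns a dict with "image" (480x640x3 uint8, red, green, blue), "fx", "fy", "cx", "cy" (pixels), "k1" (the pictures are not rectified: a ray, as slopes to the right and down, at radius r is drawn at 1 + k1 r^2 times it, then the intrinsics apply), "world_from_camera" (4x4, takes a point from camera to world coordinates). Camera axes: x right, y up, looking along -z (the intrinsics and any distortion apply to the point x, -y, -z); pixel columns grow to the right and rows downward; lengths in mm; the calibration is good to about 2 mm. A picture is of the moment at which its call begins. There is no depth.
- env.sign_off(): hands the job in; it is judged then, once.
The state is a dict: "time": time; "joint_pos": joint angles; "joint_vel": joint speeds; "tau": joint torques, N m; "ee_pos": TCP position; "ee_rot": TCP orientation; "ft_force": force on the tool from outside, world axes, zero at the start; "wrist_torque": the same for the moment, N m; "finger_gap": finger opening in mm; "finger_force": force on a finger pad.
Only numpy, scipy, OpenCV 4.12 (cv2) and the standard library are available. Lean on these libraries where they do the work, as an engineer would, in place of code of your own. Each camera call takes 0.05 s, during which the arm holds its last target. There are 200 camera calls.

### The job

The weathering is done: pack the four model wagons from the green cutting mat into the foam-lined stock tray, each standing on its wheels, fully down, in the cut-out made for its length. Lift and set them down without dropping them or tipping them over, and leave the two paint bottles that stand among them upright where they are.

Things in the scene. Friction and masses are not known exactly. Their poses are not given: they have to be found in the camera images.
- tank: Rigid model tank wagon, 4 wheels, 84 mm long over buffers, 48 high: stone-grey barrel lying lengthwise (33 mm diameter, axis 30 mm up) with black middle band; about 90 g. Origin: its middle, at the wheel treads; x along, z up. Wheels do not turn. Starts upright on the 3 mm thick green mat, the wagons side by side, roughly parallel, about 90 mm apart. Balanced at the middle.
- openwagon: Rigid model open wagon, 4 wheels, 111 mm long over buffers, 34 wide, 40 high: rust-brown box open at the top, empty, upright ribbed sides from 14 mm up; about 90 g. Origin: its middle, at the wheel treads; x along, z up. Wheels do not turn. Starts upright on the 3 mm thick green mat, the wagons side by side, roughly parallel, about 90 mm apart. Balanced at the middle.
- van: Rigid model covered van, 4 wheels, 138 mm long over buffers, 34 wide, 47 high: grey upright sides (14 to 40 mm up), silver ribbed roof; about 120 g. Origin: its middle, at the wheel treads; x along, z up. Wheels do not turn. Starts upright on the 3 mm thick green mat, the wagons side by side, roughly parallel, about 90 mm apart. Balanced at the middle.
- flat: Rigid model bogie flat wagon, 8 wheels, 165 mm long over buffers, carrying a fixed grey ribbed container 138 long, 28 wide, 14 to 44 mm up; about 140 g. Origin: its middle, at the wheel treads; x along, z up. Wheels do not turn. Starts upright on the 3 mm thick green mat, the wagons side by side, roughly parallel, about 90 mm apart. Balanced at the middle.
- foam_tank: Fixed firm dark foam insert 200 x 70 x 26 mm, cut-out 98 x 48 mm, 20 deep, centred, pale floor: fits the 84 mm wagon, 7 mm spare all round. Origin: centre of underside, 4 mm above the table (cut-out floor 10, foam top 30 mm above it); x along the cut-out. One of four in a row, 72 mm apart, order varies, in a plywood tray level with the foam, left or right; mat on the other side.
- foam_open: Fixed firm dark foam insert 200 x 70 x 26 mm, cut-out 125 x 48 mm, 20 deep, centred, pale floor: fits the 111 mm wagon, 7 mm spare all round. Origin: centre of underside, 4 mm above the table (cut-out floor 10, foam top 30 mm above it); x along the cut-out. One of four in a row, 72 mm apart, order varies, in a plywood tray level with the foam, left or right; mat on the other side.
- foam_van: Fixed firm dark foam insert 200 x 70 x 26 mm, cut-out 152 x 48 mm, 20 deep, centred, pale floor: fits the 138 mm wagon, 7 mm spare all round. Origin: centre of underside, 4 mm above the table (cut-out floor 10, foam top 30 mm above it); x along the cut-out. One of four in a row, 72 mm apart, order varies, in a plywood tray level with the foam, left or right; mat on the other side.
- foam_flat: Fixed firm dark foam insert 200 x 70 x 26 mm, cut-out 179 x 48 mm, 20 deep, centred, pale floor: fits the 165 mm wagon, 7 mm spare all round. Origin: centre of underside, 4 mm above the table (cut-out floor 10, foam top 30 mm above it); x along the cut-out. One of four in a row, 72 mm apart, order varies, in a plywood tray level with the foam, left or right; mat on the other side.
- bottle_a: brown dropper bottle with a black cap, 25 mm diameter, 72 mm high, about 35 g, loose, upright on the mat between two rows of wagons near their ends; not to be moved. Origin: centre of the underside.
- bottle_b: grey dropper bottle with a white cap, 25 mm diameter, 72 mm high, about 35 g, loose, upright on the mat between two rows of wagons near their ends; not to be moved. Origin: centre of the underside.
Mind the look-alikes: they are no part of the job. Of the things that look like the van, the middle-sized one is meant.

How it is judged (in metres and radians):
At the end, for the whole second after the job is handed in: Each wagon stands on the floor of its own cut-out: middle within 12 mm of the insert's middle, origin 3 to 10 mm above the insert's underside, upright within 0.12 rad, lengthwise with the cut-out within 0.3 rad (either way round), all at rest (horizontal distance between tank and foam_tank below 0.012 m and z of tank in the frame of foam_tank between 0.003 and 0.01 m and angle between each of tank, openwagon, van, flat's own z axis and vertical below 0.12 rad and angle between the x axis of tank and the x axis of foam_tank, either way round below 0.3 rad and linear speed of each of tank, openwagon, van, flat below 0.02 m/s and angular speed of each of tank, openwagon, van, flat below 0.2 rad/s and horizontal distance between openwagon and foam_open below 0.012 m and z of openwagon in the frame of foam_open between 0.003 and 0.01 m and angle between the x axis of openwagon and the x axis of foam_open, either way round below 0.3 rad and horizontal distance between van and foam_van below 0.012 m and z of van in the frame of foam_van between 0.003 and 0.01 m and angle between the x axis of van and the x axis of foam_van, either way round below 0.3 rad and horizontal distance between flat and foam_flat below 0.012 m and z of flat in the frame of foam_flat between 0.003 and 0.01 m and angle between the x axis of flat and the x axis of foam_flat, either way round below 0.3 rad); the robot touches nothing.
It fails at once if a wagon is dropped or thrown (faster than 0.7 m/s, as after a fall of about 25 mm, with no finger on it) ((linear speed of tank above 0.7 m/s and contact force between the fingers and tank below 0.01 N) or (linear speed of openwagon above 0.7 m/s and contact force between the fingers and openwagon below 0.01 N) or (linear speed of van above 0.7 m/s and contact force between the fingers and van below 0.01 N) or (linear speed of flat above 0.7 m/s and contact force between the fingers and flat below 0.01 N)).
It fails at once if a wagon is tipped over (leans more than 60 degrees) (angle between any of tank, openwagon, van, flat's own z axis and vertical above 1.05 rad).
It fails at once if a paint bottle is knocked over (leans more than 0.4 rad) or shifted by more than 30 mm (angle between any of bottle_a, bottle_b's own z axis and vertical above 0.4 rad or distance of any of bottle_a, bottle_b from where it was at the start of the episode above 0.03 m).
It also fails if it takes over 93 s, if anything falls off the work surface, if the arm or the gripper's body presses on something with over 40 N, if the wrist force passes 120 N, or if a joint passes its speed limit or range.

## Working session

There is one attempt and no reset: what is moved stays moved. The work goes in short steps, Python scripts to look and compute and a shell command to move; the robot and the scene stay as the last step left them, time stands still between calls to the robot, and variables do not carry over. Pictures are saved under pics/ and viewed, at most 14 in all, crops included, and the job is handed in when it is done.

```bash
ls; mkdir -p pics
python3 - <<'E'
from station import env
import cv2
for n in ("top","scene"):
    f=env.grab_frame(n); cv2.imwrite(f"pics/{n}0.png",f["image"][:,:,::-1])
    print(n,f["fx"],f["fy"],f["cx"],f["cy"],f["k1"],f["world_from_camera"])
s=env.state(); print({k:s[k] for k in("time","ee_pos","ee_rot","finger_gap")})
E
```

```text
pics
top 463.9346562853911 463.9346562853911 320.4911419621958 239.6091061202815 0.026583786114240397 [[-2.55734629e-02  9.96059772e-01 -8.49171876e-02  3.73429662e+02]
 [-9.99612162e-01 -2.45427597e-02  1.31597503e-02  1.34349830e+02]
 [ 1.10237957e-02  8.52207938e-02  9.96301105e-01  1.18220157e+03]
 [ 0.00000000e+00  0.00000000e+00  0.00000000e+00  1.00000000e+00]]
scene 490.58782663264253 490.58782663264253 317.1276001055591 236.31197495493996 -0.12745703116577708 [[-7.93998010e-01 -3.51616158e-01  4.95916562e-01  9.97037096e+02]
 [ 6.07852950e-01 -4.47043359e-01  6.56252258e-01  8.26229860e+02]
 [-9.05269198e-03  8.22507332e-01  5.68682457e-01  6.53853894e+02]
 [ 0.00000000e+00  0.00000000e+00  0.00000000e+00  1.00000000e+00]]
{'time': 0.1, 'ee_pos': array([235.29168382, 605.18602087, 230.228028  ]), 'ee_rot': array([-3.13923560e+00,  4.68298721e-05,  2.77086350e+00]), 'finger_gap': 85.31169081862109}
```

View pics/top0.png

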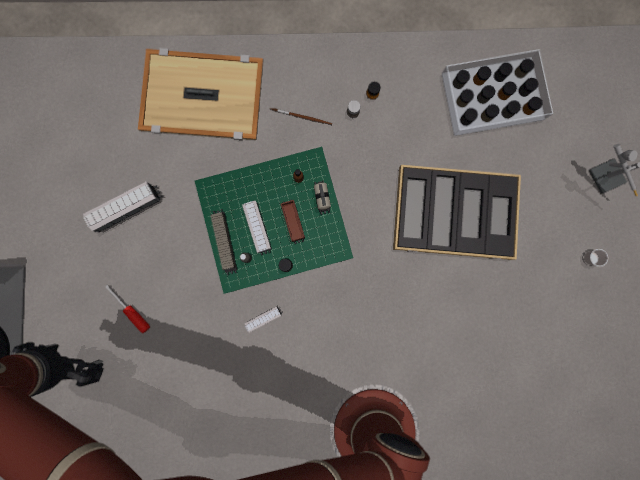

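View pics/scene0.png

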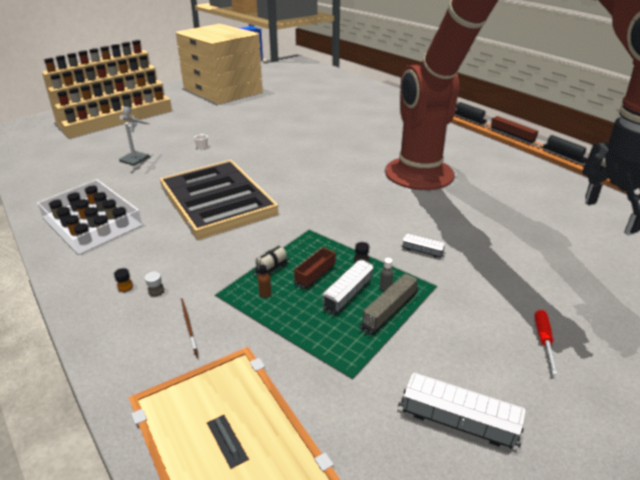

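Top view: tank at (322,197), open wagon (292,221), flat (222,241); bottles at (298,176) and (246,257). There are three van-like things: a large one (120,207), a small one (263,319), and the one on the mat (256,227). The one on the mat is the middle-sized one. I'll confirm it in a crop and by measured length.

```bash
cat > h.py <<'E'
from station import env
import numpy as np, cv2
def K(f): return np.array([[f["fx"],0,f["cx"]],[0,f["fy"],f["cy"]],[0,0,1.]])
def D(f): return np.array([f["k1"],0,0,0.])
def px2w(f,px,z):
    px=np.array(px,float).reshape(-1,1,2)
    u=cv2.undistortPoints(px,K(f),D(f),criteria=(3,50,1e-9)).reshape(-1,2)
    T=np.array(f["world_from_camera"]); d=np.c_[u[:,0],-u[:,1],-np.ones(len(u))]@T[:3,:3].T
    z=np.broadcast_to(z,len(u)); return T[:3,3]+d*((z-T[2,3])/d[:,2])[:,None]
def w2px(f,P):
    T=np.array(f["world_from_camera"]); c=(np.array(P,float).reshape(-1,3)-T[:3,3])@T[:3,:3]
    c=c*[1,-1,-1]; return cv2.projectPoints(c,np.zeros(3),np.zeros(3),K(f),D(f))[0].reshape(-1,2)
def pose():
    s=env.state(); return s["ee_pos"],s["ee_rot"],s["time"],s["finger_gap"]
E
python3 - <<'E'
from h import *
f=env.grab_frame("top"); im=f["image"][:,:,::-1]
a=cv2.resize(im[145:295,190:355],None,fx=4,fy=4,interpolation=cv2.INTER_CUBIC)
b=cv2.resize(im[160:265,390:525],None,fx=5,fy=5,interpolation=cv2.INTER_CUBIC)
cv2.imwrite("pics/matcrop.png",a);cv2.imwrite("pics/traycrop.png",b)
E
```

```text
(no output)
```

View pics/matcrop.png

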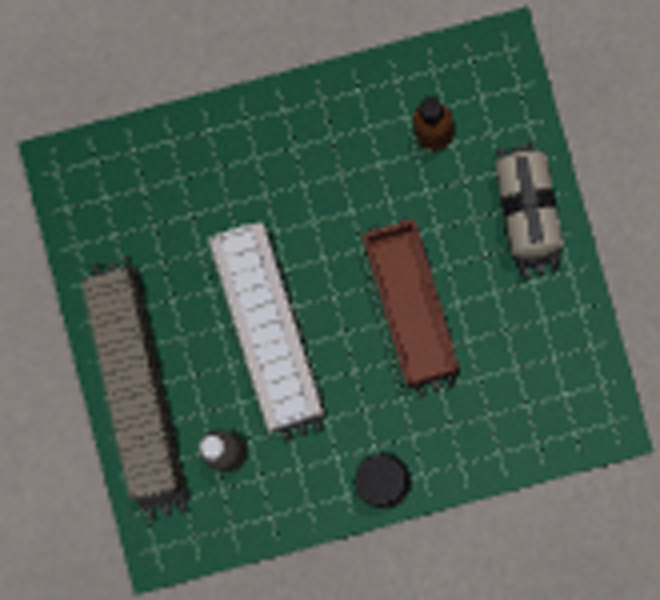

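View pics/traycrop.png

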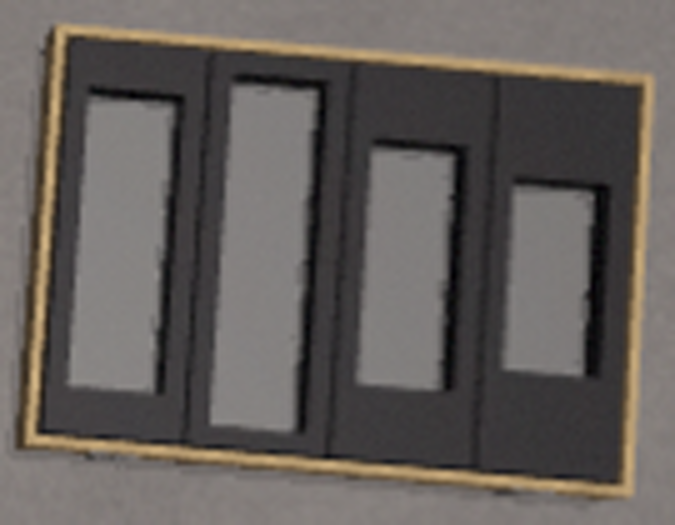

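The crop shows four wagons on the mat: flat, white-roofed van, brown open wagon and tank, with a bottle near (432,108) and another near (212,446). A black round jar stands at (383,480). The tray cut-outs run, from left, van, flat, open, tank by length. Now I'll turn these into positions and check them against the given sizes.

Run:
```python
from h import *
f=env.grab_frame("top")
def c2p(c,o,s): return (np.array(c,float)+.5)/s-.5+o
M=lambda c:c2p(c,(190,145),4); T=lambda c:c2p(c,(390,160),5)
def rep(n,q,z):
    P=px2w(f,q,z)[:,:2]; c=P.mean(0); L=(P[3]+P[2]-P[0]-P[1])/2; W=(P[1]+P[2]-P[0]-P[3])/2
    print(n,c.round(1),"L %.1f W %.1f yaw %.2f deg"%(np.hypot(*L),np.hypot(*W),np.degrees(np.arctan2(L[1],L[0]))))
rep("van",M([(211,238),(265,222),(325,415),(270,432)]),43)
rep("flat",M([(85,278),(130,265),(178,487),(132,502)]),47)
rep("open",M([(365,237),(414,222),(458,372),(410,387)]),43)
rep("tank",M([(498,152),(545,150),(562,255),(515,262)]),33)
rep("foam",T([(72,40),(642,88),(622,485),(40,432)]),30)
rep("c_van",T([(90,90),(183,95),(158,393),(66,390)]),30)
rep("c_flat",T([(235,78),(325,84),(300,433),(210,425)]),30)
rep("c_open",T([(373,143),(466,147),(448,390),(356,387)]),30)
rep("c_tank",T([(515,181),(608,184),(593,380),(503,373)]),30)
print("caps a,b",px2w(f,M([(432,108),(212,446)]),75).round(1)[:,:2],"jar",px2w(f,M([(383,480)]),40).round(1))
for n,q in (("bigvan",[(88,220),(155,190)]),("smallvan",[(248,327),(279,313)])):
    P=px2w(f,q,45); print(n,P[0].round(),np.hypot(*(P[1]-P[0])[:2]))
p=pose(); print(p)
```

```text
Traceback (most recent call last):
  File "h.py", line 7, in px2w
    u=cv2.undistortPoints(px,K(f),D(f),criteria=(3,50,1e-9)).reshape(-1,2)
      ~~~~~~~~~~~~~~~~~~~^^^^^^^^^^^^^^^^^^^^^^^^^^^^^^^^^^^
cv2.error: OpenCV(4.12.0) :-1: error: (-5:Bad argument) in function 'undistortPoints'
> Overload resolution failed:
>  - undistortPoints() got an unexpected keyword argument 'criteria'
>  - undistortPoints() got an unexpected keyword argument 'criteria'
```

```bash
sed -i 's/cv2.undistortPoints(px,K(f),D(f),criteria=(3,50,1e-9))/cv2.undistortPointsIter(px,K(f),D(f),None,None,(3,50,1e-9))/' h.py
python3 - <<'E'
from h import *
f=env.grab_frame("top")
def c2p(c,o,s): return (np.array(c,float)+.5)/s-.5+o
M=lambda c:c2p(c,(190,145),4); T=lambda c:c2p(c,(390,160),5)
def rep(n,q,z):
    P=px2w(f,q,z)[:,:2]; c=P.mean(0); L=(P[3]+P[2]-P[0]-P[1])/2; W=(P[1]+P[2]-P[0]-P[3])/2
    print(n,c.round(1),"L %.1f W %.1f yaw %.2f deg"%(np.hypot(*L),np.hypot(*W),np.degrees(np.arctan2(L[1],L[0]))))
rep("van",M([(211,238),(265,222),(325,415),(270,432)]),43)
rep("flat",M([(85,278),(130,265),(178,487),(132,502)]),47)
rep("open",M([(365,237),(414,222),(458,372),(410,387)]),43)
rep("tank",M([(498,152),(545,150),(562,255),(515,262)]),33)
rep("foam",T([(72,40),(642,88),(622,485),(40,432)]),30)
rep("c_van",T([(90,90),(183,95),(158,393),(66,390)]),30)
rep("c_flat",T([(235,78),(325,84),(300,433),(210,425)]),30)
rep("c_open",T([(373,143),(466,147),(448,390),(356,387)]),30)
rep("c_tank",T([(515,181),(608,184),(593,380),(503,373)]),30)
print("caps a,b",px2w(f,M([(432,108),(212,446)]),75).round(1)[:,:2],"jar",px2w(f,M([(383,480)]),40).round(1))
for n,q in (("bigvan",[(88,220),(155,190)]),("smallvan",[(248,327),(279,313)])):
    P=px2w(f,q,45); print(n,P[0].round(),np.hypot(*(P[1]-P[0])[:2]))
p=pose(); print(p)
E
```

```text
van [507.5 276.1] L 125.8 W 34.9 yaw -163.90 deg
flat [474.6 359.3] L 140.4 W 28.9 yaw -168.55 deg
open [519.1 187.1] L 97.4 W 31.3 yaw -164.79 deg
tank [581.5 112.3] L 68.9 W 29.6 yaw -172.59 deg
foam [ 533.6 -228.1] L 200.3 W 288.8 yaw 173.40 deg
c_van [ 545.8 -118.7] L 152.2 W 46.4 yaw 172.95 deg
c_flat [ 537.6 -190.3] L 176.9 W 45.2 yaw 173.23 deg
c_open [ 529.6 -261.7] L 123.7 W 46.3 yaw 172.94 deg
c_tank [ 521.3 -333.3] L 98.5 W 45.7 yaw 172.78 deg
caps a,b [[634.4 170.9]
 [432.9 306.2]] jar [[411.2 207.1  40. ]]
bigvan [532. 685.  45.] 176.05875275661072
smallvan [263. 300.  45.] 81.52332902707046
(array([235.39667895, 605.47723664, 230.72788963]), array([-3.14032156e+00,  2.41646294e-05,  2.77086613e+00]), 0.25, 85.30567918362753)
```

Sizes check out: van body 126 (138 less buffers), container 140x29, open body 97, foam 200x289, cut-outs 152/177/124/98. The big look-alike measures 176 and the small one 82, so the mat van is the middle-sized one. First I go to the flat.

```bash
cat >> h.py <<'E'
def to(x,y,z,yaw):
    p,r,t,g=pose(); Y=np.radians(yaw); d=np.array([x,y,z])-p
    turn=-((yaw-np.degrees(r[2])+180)%360-180)
    print("t %.2f pos"%t,p.round(1),"rpy",np.degrees(r).round(1),"gap %.1f"%g,"| after turn %.1f: dx %.1f dy %.1f dz %.1f"%(turn,d@[np.cos(Y),np.sin(Y),0],d@[np.sin(Y),-np.cos(Y),0],-d[2]))
E
python3 -m creep '{"plan":[[0,0,15,0,0,-8.2,60],[0,0,20,0,0,-8.2,60],[0,0,20,0,0,-8.2,60],[0,0,15,0,0,-8.1,60],[-23,-36,0,0,0,0,60]]}'
python3 -m creep '{"plan":[[-23,-36,0,0,0,0,60],[-23,-36,0,0,0,0,60],[-23,-36,0,0,0,0,60],[-23,-36,0,0,0,0,60],[-23,-36,0,0,0,0,60]]}'
python3 -c "
from h import *
to(474.6,359.3,150,191.4)"
```

```text
time: 0.75
ee_pos: [257.4, 578.1, 158.4]
ee_rot: [3.14, -0.008, -2.928]
ft_force: [0.2, 0.2, 0.4]
finger_gap: 59.7
finger_force: 0.0
time: 1.25
ee_pos: [414.8, 420.1, 161.3]
ee_rot: [-3.142, 0.0, -2.942]
ft_force: [0.2, 0.8, -0.6]
finger_gap: 60.2
finger_force: 0.0
t 1.25 pos [414.8 420.1 161.3] rpy [-180.     0.  -168.5] gap 60.2 | after turn 0.1: dx -46.6 dy -71.5 dz 11.3
```

```bash
python3 -m creep '{"plan":[[-22,-35,5,0,0,0,60],[-22,-35,5,0,0,0,60],[0,0,0,0,0,0,60],[0,0,0,0,0,0,60]]}'
python3 - <<'E'
from h import *
f=env.grab_frame("wrist"); cv2.imwrite("pics/w1.png",f["image"][:,:,::-1])
t=env.grab_frame("top"); 
to(474.6,359.3,150,191.4)
a=np.radians(191.45); u=np.array([np.cos(a),np.sin(a)]); n=np.array([u[1],-u[0]])
for s in(-69,69):
  for w in(-14,14):print(w2px(f,[*(np.array([474.6,359.3])+s*u+w*n),47]).round(0))
E
```

```text
time: 1.65
ee_pos: [471.6, 360.3, 151.0]
ee_rot: [-3.141, -0.0, -2.945]
ft_force: [0.1, 0.4, 0.7]
finger_gap: 60.2
finger_force: 0.0
t 1.75 pos [469.5 363.1 151.4] rpy [ 179.9   -0.  -168.4] gap 60.2 | after turn 0.2: dx -4.2 dy -4.7 dz 1.4
[[295. 335.]]
[[333. 335.]]
[[290. 139.]]
[[336. 138.]]
```

View pics/w1.png

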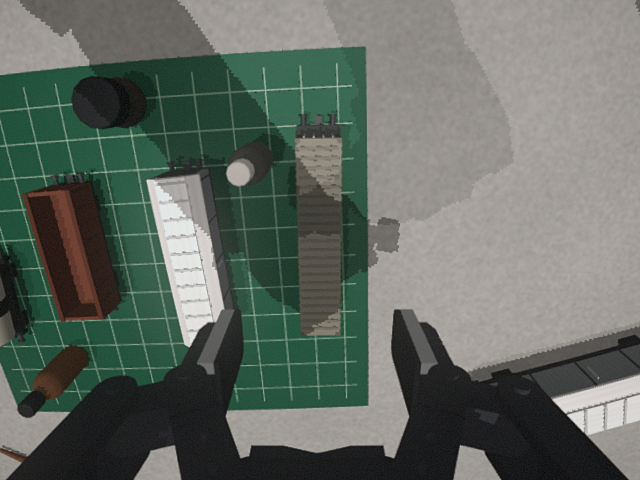

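The wrist view shows the flat's container top with corners near (295,137), (341,137), (340,335), (301,335). That matches the prediction lengthwise and is about 3 mm off sideways. The bottle at (240,170) and the jar at (100,100) are clear of the fingers. Now I descend and grip.

```bash
python3 -m creep '{"plan":[[-4,-2,35,0,0,0,60],[0,0,40,0,0,0,60],[0,0,35,0,0,0,60],[0,0,14,0,0,0,60],[0,0,0,0,0,0,60]]}'
python3 -c "
from h import *
to(474.0,362.3,26.5,191.4)"
```

```text
time: 2.25
ee_pos: [472.8, 361.1, 25.6]
ee_rot: [-3.14, -0.004, -2.939]
ft_force: [-0.4, -0.6, -0.4]
finger_gap: 60.0
finger_force: 0.0
t 2.25 pos [472.8 361.1  25.6] rpy [-179.9   -0.2 -168.4] gap 60.0 | after turn 0.2: dx -1.4 dy 1.0 dz -0.9
```

```bash
python3 -m creep '{"plan":[[0,0,0,0,0,0,20],[0,0,0,0,0,0,15],[0,0,0,0,0,0,15],[0,0,0,0,0,0,15],[0,0,0,0,0,0,15]]}'
python3 -m creep '{"plan":[[0,0,-8,0,0,0,15],[0,0,-20,0,0,0,15],[0,0,0,0,0,0,15]]}'
python3 - <<'E'
from h import *
f=env.grab_frame("wrist"); cv2.imwrite("pics/w2.png",f["image"][:,:,::-1])
to(474.0,362.3,26.5,191.4)
E
```

```text
time: 2.75
ee_pos: [476.2, 361.5, 29.5]
ee_rot: [3.14, 0.003, -2.942]
ft_force: [-0.7, -0.5, 6.2]
finger_gap: 26.4
finger_force: 61.5
time: 3.05
ee_pos: [476.5, 361.7, 57.9]
ee_rot: [3.139, 0.005, -2.942]
ft_force: [1.0, 0.4, -1.2]
finger_gap: 26.8
finger_force: 60.6
t 3.10 pos [475.9 361.1  56.7] rpy [ 179.9    0.2 -168.6] gap 27.0 | after turn 0.0: dx 1.6 dy 1.5 dz 30.2
```

View pics/w2.png

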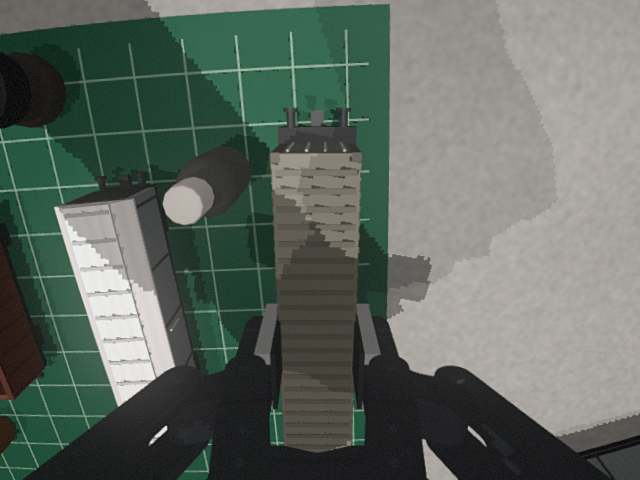

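The flat is gripped centrally: the container runs between the pads, with its far end at (317,152). Weight reads about 1.4 N. I'll lift straight up first because of the bottle at (190,205), then turn and carry it to the tray.

```bash
python3 -c "
from h import *
f=env.grab_frame('wrist')
P=px2w(f,[(317,152)],76); p,r,_,_=pose(); d=(P[0]-p)[:2]; c=np.cos(r[2]);s=np.sin(r[2]); print('far end rel TCP tool x,y',d@[c,s],d@[s,-c])"
python3 -m creep '{"plan":[[0,0,-22,0,0,0,15],[0,0,-28,0,0,0,15],[0,0,-20,0,0,6.1,15],[0,0,0,0,0,6.1,15],[0,0,0,0,0,6.1,15]]}'
python3 -m creep '{"plan":[[-8,-30,0,0,0,0,15],[-11,-45,0,0,0,0,15],[-11,-45,0,0,0,0,15],[-11,-45,0,0,0,0,15],[-11,-45,0,0,0,0,15]]}'
python3 -m creep '{"plan":[[-11,-45,0,0,0,0,15],[-11,-45,0,0,0,0,15],[-11,-45,0,0,0,0,15],[-11,-45,0,0,0,0,15],[-11,-45,0,0,0,0,15]]}'
python3 -c "
from h import *
to(537.6,-190.6,75,173.1)"
```

```text
far end rel TCP tool x,y 70.84468982505405 1.3119271315640653
time: 3.65
ee_pos: [474.8, 360.2, 125.1]
ee_rot: [-3.141, -0.0, 3.018]
ft_force: [-0.8, 0.0, -1.9]
finger_gap: 26.6
finger_force: 60.7
time: 4.15
ee_pos: [501.0, 143.8, 124.4]
ee_rot: [-3.141, -0.002, 3.023]
ft_force: [1.0, -0.8, -1.4]
finger_gap: 26.7
finger_force: 60.6
time: 4.65
ee_pos: [528.7, -86.0, 124.4]
ee_rot: [3.142, -0.002, 3.022]
ft_force: [0.9, 0.5, -1.8]
finger_gap: 26.8
finger_force: 60.6
t 4.65 pos [528.7 -86.  124.4] rpy [ 1.800e+02 -1.000e-01  1.732e+02] gap 26.8 | after turn 0.1: dx -21.4 dy -102.8 dz 49.4
```

```bash
python3 -m creep '{"plan":[[-8,-35,0,0,0,0,15],[-8,-35,10,0,0,0,15],[-7,-32,15,0,0,0,15],[0,0,0,0,0,0,15],[0,0,0,0,0,0,15]]}'
python3 - <<'E'
from h import *
f=env.grab_frame("wrist"); im=f["image"][:,:,::-1].copy(); t=env.grab_frame("top")
to(537.6,-190.6,75,173.1)
a=np.radians(173.1);u=np.array([np.cos(a),np.sin(a)]);n=np.array([u[1],-u[0]])
for c,l in(((545.8,-119),152),((537.6,-190.6),179),((529.5,-262),125)):
    P=[[*(np.array(c)+s*l/2*u+w*24*n),30] for s,w in((1,1),(1,-1),(-1,-1),(-1,1))]
    cv2.polylines(im,[np.int32(w2px(f,P).round())],True,(0,255,255),1)
cv2.imwrite("pics/w3.png",im)
E
```

```text
time: 5.15
ee_pos: [538.8, -188.8, 98.8]
ee_rot: [3.141, -0.003, 3.02]
ft_force: [0.8, 0.4, -1.3]
finger_gap: 26.9
finger_force: 60.6
t 5.25 pos [ 540.  -186.4   99.9] rpy [ 1.799e+02 -1.000e-01  1.733e+02] gap 26.3 | after turn 0.2: dx 1.9 dy -4.5 dz 24.9
```

View pics/w3.png

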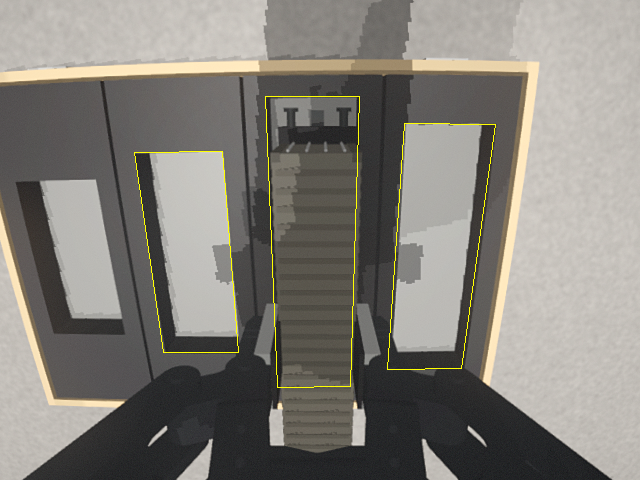

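The overlay of the measured cut-outs lies on the real rims: left (135,153), right (496,124). The tray calibration is therefore good to 1–2 mm. I'll lower now.

```bash
python3 -m creep '{"plan":[[0,-3.5,25,0,0,0,15],[0,0,20,0,0,0,15],[0,0,5,0,0,0,15],[0,0,0,0,0,0,15],[0,0,0,0,0,0,15]]}'
python3 -c "
from h import *
to(537.6,-190.6,36,173.1)"
python3 -m creep '{"plan":[[0,0,0,0,0,0,15]]}'
python3 -c "
from h import *
to(537.6,-190.6,36,173.1)"
```

```text
time: 5.75
ee_pos: [540.7, -190.9, 51.3]
ee_rot: [3.141, 0.002, 3.024]
ft_force: [0.3, 0.7, -0.9]
finger_gap: 26.8
finger_force: 60.6
t 5.75 pos [ 540.7 -190.9   51.3] rpy [1.800e+02 1.000e-01 1.732e+02] gap 26.8 | after turn 0.1: dx 3.1 dy -0.1 dz 15.3
time: 5.85
ee_pos: [540.7, -191.5, 51.5]
ee_rot: [-3.141, 0.002, 3.023]
ft_force: [0.6, -0.5, -1.1]
finger_gap: 26.5
finger_force: 60.6
t 5.85 pos [ 540.7 -191.5   51.5] rpy [-1.800e+02  1.000e-01  1.732e+02] gap 26.5 | after turn 0.1: dx 3.1 dy 0.5 dz 15.5
```

```bash
python3 -m creep '{"plan":[[1,0,5,0,0,0,15],[0,0,4,0,0,0,15],[0,0,2,0,0,0,15],[0,0,0,0,0,0,15]]}'
python3 -m creep '{"plan":[[0,0,2,0,0,0,15],[0,0,0,0,0,0,15]]}'
python3 -m creep '{"plan":[[0,0,2,0,0,0,15],[0,0,0,0,0,0,15]]}'
```

```text
time: 6.25
ee_pos: [538.3, -191.5, 38.8]
ee_rot: [3.141, -0.001, 3.022]
ft_force: [-0.7, 0.0, -0.7]
finger_gap: 26.6
finger_force: 60.6
time: 6.45
ee_pos: [538.6, -191.5, 37.1]
ee_rot: [3.142, -0.0, 3.022]
ft_force: [-0.2, 0.0, -1.3]
finger_gap: 26.8
finger_force: 60.6
time: 6.65
ee_pos: [538.8, -191.5, 36.5]
ee_rot: [-3.141, 0.0, 3.022]
ft_force: [-2.6, 0.7, 6.1]
finger_gap: 26.3
finger_force: 61.6
```

Floor contact at 6 N, as expected. Release, rise, and go to the van.

```bash
python3 -m creep '{"plan":[[0,0,0,0,0,0,46],[0,0,0,0,0,0,46],[0,0,-10,0,0,0,46],[0,0,-40,0,0,0,60],[0,0,-40,0,0,-7.7,60]]}'
python3 -m creep '{"plan":[[0,0,0,0,0,-7.7,60],[0,0,0,0,0,-7.6,60],[-8,36,0,0,0,0,60],[-10,45,0,0,0,0,60],[-10,45,0,0,0,0,60]]}'
python3 -m creep '{"plan":[[-10,45,0,0,0,0,60],[-10,45,0,0,0,0,60],[-10,45,0,0,0,0,60],[-10,45,0,0,0,0,60],[-10,45,0,0,0,0,60]]}'
python3 -c "
from h import *
to(507.5,276.1,26.5,196.1)"
```

```text
time: 7.15
ee_pos: [538.2, -191.1, 126.0]
ee_rot: [3.141, -0.002, -3.123]
ft_force: [1.3, 0.3, 0.1]
finger_gap: 60.3
finger_force: 0.0
time: 7.65
ee_pos: [530.7, -62.1, 126.0]
ee_rot: [-3.141, 0.001, -2.862]
ft_force: [0.8, 1.1, 0.2]
finger_gap: 59.9
finger_force: 0.0
time: 8.15
ee_pos: [515.9, 169.1, 126.0]
ee_rot: [-3.141, 0.001, -2.86]
ft_force: [0.5, -0.2, 0.2]
finger_gap: 60.2
finger_force: 0.0
t 8.15 pos [515.9 169.1 126. ] rpy [-1.800e+02  1.000e-01 -1.638e+02] gap 60.2 | after turn 0.1: dx -21.6 dy 105.1 dz 99.5
```

```bash
python3 -m creep '{"plan":[[-8,36,0,0,0,0,60],[-8,36,0,0,0,0,60],[-5,33,10,0,0,0,60],[0,0,0,0,0,0,60],[0,0,0,0,0,0,60]]}'
python3 - <<'E'
from h import *
to(507.5,276.1,26.5,196.1)
f=env.grab_frame("wrist"); im=f["image"][:,:,::-1].copy()
a=np.radians(196.1);u=np.array([np.cos(a),np.sin(a)]);n=np.array([u[1],-u[0]])
P=[[*(np.array([507.5,276.1])+s*63*u+w*17*n),43] for s,w in((1,1),(1,-1),(-1,-1),(-1,1))]
cv2.polylines(im,[np.int32(w2px(f,P).round())],True,(0,255,255),1)
cv2.imwrite("pics/w4.png",im)
E
```

```text
time: 8.65
ee_pos: [506.4, 274.8, 115.4]
ee_rot: [-3.141, -0.0, -2.857]
ft_force: [0.4, -0.9, -0.6]
finger_gap: 60.0
finger_force: 0.0
t 8.65 pos [506.4 274.8 115.4] rpy [-180.    -0.  -163.7] gap 60.0 | after turn 0.2: dx -1.5 dy 0.9 dz 88.9
```

View pics/w4.png

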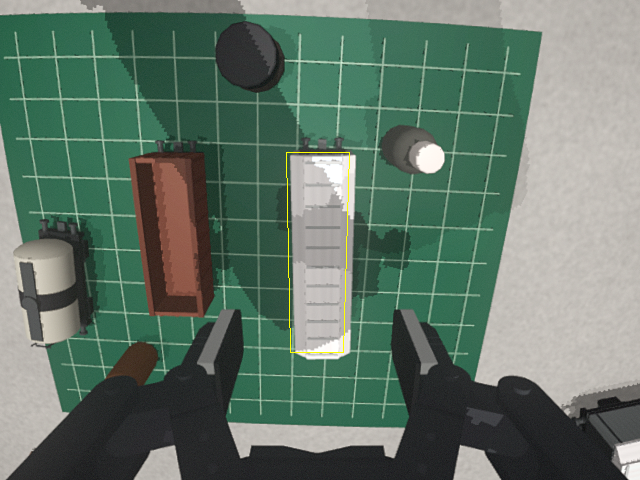

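The van's roof spans (289,154) to (351,356), within 2 mm of the prediction. The bottle at (425,155) is clear of the fingers. Descend and grip.

```bash
python3 -m creep '{"plan":[[-2,2,30,0,0,0,60],[0,0,35,0,0,0,60],[0,0,20,0,0,0,60],[0,0,4,0,0,0,60],[0,0,0,0,0,0,60]]}'
python3 -m creep '{"plan":[[0,0,0,0,0,0,25],[0,0,0,0,0,0,15],[0,0,0,0,0,0,15],[0,0,0,0,0,0,15],[0,0,0,0,0,0,15]]}'
python3 -m creep '{"plan":[[0,0,-5,0,0,0,15],[0,0,-15,0,0,0,15],[0,0,0,0,0,0,15],[0,0,0,0,0,0,15]]}'
python3 -c "
from h import *
to(545.8,-119,125,173.1)"
```

```text
time: 9.2
ee_pos: [508.8, 275.0, 26.3]
ee_rot: [-3.141, -0.001, -2.862]
ft_force: [-0.6, -0.0, 0.0]
finger_gap: 60.1
finger_force: 0.0
time: 9.7
ee_pos: [509.5, 276.9, 28.1]
ee_rot: [3.141, 0.003, -2.859]
ft_force: [-0.7, -1.3, 6.0]
finger_gap: 32.2
finger_force: 60.5
time: 10.1
ee_pos: [508.2, 276.5, 46.4]
ee_rot: [3.141, 0.0, -2.86]
ft_force: [-0.4, -0.1, -1.1]
finger_gap: 31.8
finger_force: 59.7
t 10.10 pos [508.2 276.5  46.4] rpy [ 180.     0.  -163.8] gap 31.8 | after turn 23.1: dx -84.8 dy -388.1 dz -78.6
```

```bash
python3 -m creep '{"plan":[[0,0,-35,0,0,0,15],[0,0,-40,0,0,0,15],[0,0,-5,0,0,7.7,15],[0,0,0,0,0,7.7,15],[0,0,0,0,0,7.7,15]]}'
python3 -m creep '{"plan":[[-7,-30,0,0,0,0,15],[-10,-44,0,0,0,0,15],[-10,-44,0,0,0,0,15],[-10,-44,0,0,0,0,15],[-10,-44,0,0,0,0,15]]}'
python3 -m creep '{"plan":[[-10,-44,0,0,0,0,15],[-10,-44,0,0,0,0,15],[-10,-44,0,0,0,0,15],[-8,-40,5,0,0,0,15],[0,0,15,0,0,0,15]]}'
python3 -m creep '{"plan":[[0,0,5,0,0,0,15],[0,0,0,0,0,0,15]]}'
python3 - <<'E'
from h import *
f=env.grab_frame("wrist"); im=f["image"][:,:,::-1].copy()
to(545.8,-119,36,173.1)
p,r,_,_=pose()
def box(c,a,l,w,z,col):
    u=np.array([np.cos(a),np.sin(a)]);n=np.array([u[1],-u[0]])
    P=[[*(np.array(c)+s*l/2*u+v*w/2*n),z] for s,v in((1,1),(1,-1),(-1,-1),(-1,1))]
    cv2.polylines(im,[np.int32(w2px(f,P).round())],True,col,1)
box((545.8,-119),np.radians(173.1),152,48,30,(0,255,255)); box((537.6,-190.6),np.radians(173.1),179,48,30,(0,255,255))
box((537.6,-190.6),np.radians(173.1),138,28,54,(255,255,0))
box(p[:2],r[2],126,34,p[2]-25+40,(0,0,255))
cv2.imwrite("pics/w5.png",im)
E
```

```text
time: 10.6
ee_pos: [507.8, 276.2, 126.0]
ee_rot: [-3.141, -0.001, 3.015]
ft_force: [-0.0, 0.1, -1.1]
finger_gap: 32.5
finger_force: 59.9
time: 11.1
ee_pos: [529.4, 64.6, 125.5]
ee_rot: [-3.141, -0.001, 3.021]
ft_force: [0.7, -0.7, -1.5]
finger_gap: 32.6
finger_force: 59.8
time: 11.6
ee_pos: [547.1, -119.2, 106.4]
ee_rot: [-3.135, 0.003, 3.008]
ft_force: [-0.0, -0.0, 0.3]
finger_gap: 32.5
finger_force: 59.9
time: 11.8
ee_pos: [545.8, -107.4, 100.0]
ee_rot: [3.14, -0.004, 3.022]
ft_force: [-0.2, -0.7, -1.1]
finger_gap: 32.6
finger_force: 59.9
t 11.85 pos [ 546.5 -107.   100.7] rpy [ 1.799e+02 -1.000e-01  1.732e+02] gap 32.3 | after turn 0.1: dx -0.7 dy -12.0 dz 64.7
```

View pics/w5.png

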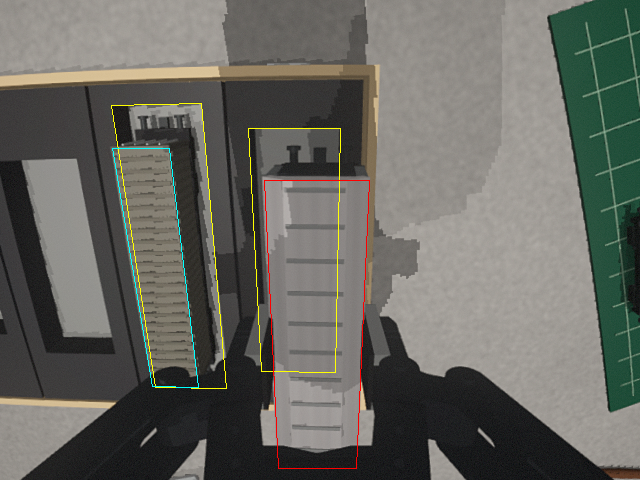

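The van is in hand: the red prediction matches its roof at (264–370, 180). It is still 12 mm short of its cut-out, the yellow box with far edge at y=128. The flat sits in its own cut-out at left. I'll shift sideways, then lower.

```bash
python3 -m creep '{"plan":[[-1.5,-6,0,0,0,0,15],[0,-6,5,0,0,0,15],[0,0,20,0,0,0,15],[0,0,20,0,0,0,15],[0,0,0,0,0,0,15]]}'
python3 -m creep '{"plan":[[0,0,0,0,0,0,15],[0,0,0,0,0,0,15]]}'
python3 -c "
from h import *
to(545.8,-119,35.5,173.1)"
```

```text
time: 12.35
ee_pos: [544.9, -121.1, 54.2]
ee_rot: [-3.141, -0.005, 3.021]
ft_force: [-1.1, -0.3, -1.4]
finger_gap: 32.8
finger_force: 59.8
time: 12.55
ee_pos: [547.9, -121.3, 57.3]
ee_rot: [-3.141, 0.002, 3.02]
ft_force: [-0.1, -0.8, -0.8]
finger_gap: 32.2
finger_force: 59.8
t 12.55 pos [ 547.9 -121.3   57.3] rpy [-1.800e+02  1.000e-01  1.731e+02] gap 32.2 | after turn -0.0: dx 2.3 dy 2.0 dz 21.8
```

```bash
python3 -m creep '{"plan":[[0.5,1,8,0,0,0,15],[0,0,6,0,0,0,15],[0,0,2,0,0,0,15],[0,0,0,0,0,0,15]]}'
python3 -m creep '{"plan":[[0,0,2,0,0,0,15],[0,0,0,0,0,0,15]]}'
python3 -m creep '{"plan":[[0,0,2,0,0,0,15],[0,0,0,0,0,0,15]]}'
```

```text
time: 12.95
ee_pos: [546.2, -120.0, 39.8]
ee_rot: [-3.142, -0.001, 3.02]
ft_force: [0.1, 0.7, -1.2]
finger_gap: 32.6
finger_force: 59.9
time: 13.15
ee_pos: [546.6, -120.1, 38.2]
ee_rot: [-3.142, -0.0, 3.02]
ft_force: [-0.6, 0.6, -0.7]
finger_gap: 32.4
finger_force: 59.9
time: 13.35
ee_pos: [546.5, -120.0, 36.2]
ee_rot: [-3.142, -0.0, 3.02]
ft_force: [0.6, -0.2, -1.0]
finger_gap: 32.7
finger_force: 59.9
```

```bash
python3 -m creep '{"plan":[[0,0,1.2,0,0,0,15],[0,0,0,0,0,0,15]]}'
python3 -m creep '{"plan":[[0,0,1.2,0,0,0,15],[0,0,0,0,0,0,15]]}'
```

```text
time: 13.55
ee_pos: [546.7, -120.1, 35.3]
ee_rot: [-3.142, 0.0, 3.02]
ft_force: [-0.6, 0.6, 0.2]
finger_gap: 32.3
finger_force: 60.0
time: 13.75
ee_pos: [546.7, -120.1, 35.0]
ee_rot: [-3.141, 0.0, 3.02]
ft_force: [-2.0, 0.4, 7.5]
finger_gap: 32.7
finger_force: 60.7
```

```bash
python3 -m creep '{"plan":[[0,0,0,0,0,0,50],[0,0,0,0,0,0,50],[0,0,-10,0,0,0,50],[0,0,-40,0,0,0,60],[0,0,-40,0,0,-7.4,60]]}'
python3 -m creep '{"plan":[[0,0,0,0,0,-7.4,60],[0,0,0,0,0,-7.3,60],[-7,36,0,0,0,0,60],[-8,45,0,0,0,0,60],[-8,45,0,0,0,0,60]]}'
python3 -m creep '{"plan":[[-8,45,0,0,0,0,60],[-8,45,0,0,0,0,60],[-8,45,0,0,0,0,60],[-7,40,5,0,0,0,60],[0,0,5,0,0,0,60]]}'
python3 -m creep '{"plan":[[0,0,0,0,0,0,60],[0,0,0,0,0,0,60]]}'
python3 -c "
from h import *
to(519.1,187.1,26.5,195.2)"
```

```text
time: 14.25
ee_pos: [546.0, -119.7, 124.6]
ee_rot: [3.142, -0.002, -3.13]
ft_force: [0.1, 0.0, 0.2]
finger_gap: 60.2
finger_force: 0.0
time: 14.75
ee_pos: [536.0, 8.2, 124.5]
ee_rot: [-3.141, 0.001, -2.88]
ft_force: [0.3, 0.8, -0.1]
finger_gap: 60.2
finger_force: 0.0
time: 15.25
ee_pos: [518.5, 194.1, 115.0]
ee_rot: [3.135, 0.003, -2.865]
ft_force: [0.6, 0.3, 0.3]
finger_gap: 60.1
finger_force: 0.0
time: 15.45
ee_pos: [520.3, 182.9, 114.0]
ee_rot: [-3.14, -0.0, -2.879]
ft_force: [0.1, -0.7, -0.5]
finger_gap: 60.2
finger_force: 0.0
t 15.45 pos [520.3 182.9 114. ] rpy [-179.9   -0.  -165. ] gap 60.2 | after turn -0.2: dx 0.1 dy 4.4 dz 87.5
```

```bash
python3 -m creep '{"plan":[[0,5.5,30,0,0,0,60],[0,0,35,0,0,0,60],[0,0,19,0,0,0,60],[0,0,4,0,0,0,60],[0,0,0,0,0,0,60]]}'
python3 -m creep '{"plan":[[0,0,0,0,0,0,25],[0,0,0,0,0,0,15],[0,0,0,0,0,0,15],[0,0,0,0,0,0,15],[0,0,0,0,0,0,15]]}'
python3 -m creep '{"plan":[[0,0,-5,0,0,0,15],[0,0,-15,0,0,0,15],[0,0,0,0,0,0,15],[0,0,0,0,0,0,15]]}'
python3 -c "
from h import *
to(529.5,-262,125,173.1)"
```

```text
time: 15.95
ee_pos: [519.0, 188.3, 25.9]
ee_rot: [-3.141, -0.001, -2.879]
ft_force: [-0.6, -0.1, -0.0]
finger_gap: 60.0
finger_force: 0.0
time: 16.45
ee_pos: [519.8, 190.3, 27.4]
ee_rot: [3.141, 0.003, -2.877]
ft_force: [0.5, 0.7, 6.7]
finger_gap: 32.8
finger_force: 61.1
time: 16.85
ee_pos: [518.5, 189.8, 45.9]
ee_rot: [-3.142, 0.0, -2.877]
ft_force: [0.9, 0.3, -0.9]
finger_gap: 32.4
finger_force: 60.2
t 16.85 pos [518.5 189.8  45.9] rpy [-180.     0.  -164.8] gap 32.4 | after turn 22.1: dx -65.2 dy -447.2 dz -79.1
```

```bash
python3 -m creep '{"plan":[[0,0,-35,0,0,0,15],[0,0,-40,0,0,0,15],[0,0,-5,0,0,7.4,15],[0,0,0,0,0,7.4,15],[0,0,0,0,0,7.3,15]]}'
python3 -m creep '{"plan":[[-5,-30,0,0,0,0,15],[-6.5,-44,0,0,0,0,15],[-6.5,-44,0,0,0,0,15],[-6.5,-44,0,0,0,0,15],[-6.5,-44,0,0,0,0,15]]}'
python3 -m creep '{"plan":[[-6.5,-44,0,0,0,0,15],[-6.5,-44,0,0,0,0,15],[-6.5,-44,0,0,0,0,15],[-6.5,-44,5,0,0,0,15],[-6.5,-44,10,0,0,0,15]]}'
python3 -m creep '{"plan":[[-2,-20,10,0,0,0,15],[0,0,0,0,0,0,15],[0,0,0,0,0,0,15]]}'
python3 - <<'E'
from h import *
f=env.grab_frame("wrist"); im=f["image"][:,:,::-1].copy()
to(529.5,-262,36,173.1)
p,r,_,_=pose()
def box(c,a,l,w,z,col):
    u=np.array([np.cos(a),np.sin(a)]);n=np.array([u[1],-u[0]])
    P=[[*(np.array(c)+s*l/2*u+v*w/2*n),z] for s,v in((1,1),(1,-1),(-1,-1),(-1,1))]
    cv2.polylines(im,[np.int32(w2px(f,P).round())],True,col,1)
a=np.radians(173.1)
box((529.5,-262),a,125,48,30,(0,255,255)); box((521.3,-333.5),a,98,48,30,(0,255,255))
box((537.6,-190.6),a,179,48,30,(0,255,255))
box(p[:2],r[2],99,34,p[2]-24.5+40,(0,0,255))
cv2.imwrite("pics/w6.png",im)
E
```

```text
time: 17.35
ee_pos: [518.2, 189.6, 125.6]
ee_rot: [-3.141, -0.001, 3.015]
ft_force: [0.8, -0.0, -1.1]
finger_gap: 32.3
finger_force: 60.3
time: 17.85
ee_pos: [523.7, -20.0, 125.1]
ee_rot: [-3.141, -0.002, 3.021]
ft_force: [1.4, -0.1, 0.0]
finger_gap: 32.8
finger_force: 60.3
time: 18.35
ee_pos: [530.0, -242.5, 110.6]
ee_rot: [-3.142, 0.0, 3.02]
ft_force: [0.4, 0.7, -0.8]
finger_gap: 32.3
finger_force: 60.3
time: 18.65
ee_pos: [529.0, -260.1, 99.8]
ee_rot: [3.14, -0.002, 3.02]
ft_force: [-0.3, 0.5, -0.2]
finger_gap: 32.3
finger_force: 60.3
t 18.70 pos [ 529.8 -258.8  100.4] rpy [ 1.799e+02 -1.000e-01  1.732e+02] gap 32.4 | after turn 0.1: dx -0.1 dy -3.2 dz 64.4
```

View pics/w6.png

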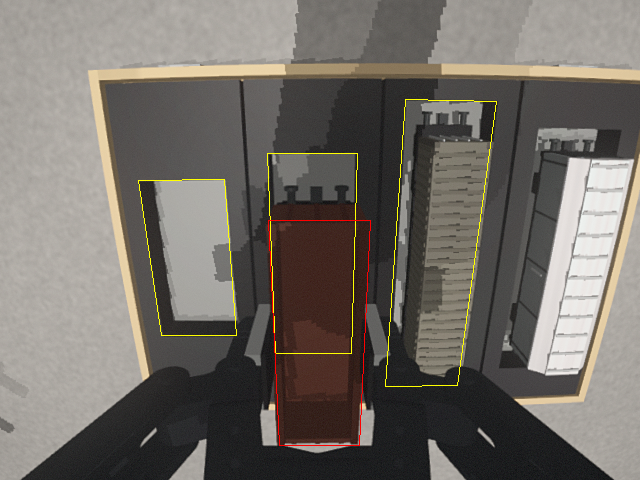

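The brown wagon is centred on the TCP (red outline matches), and the flat and van sit in their cut-outs. The yellow rims match at (139,180) and (268,153). Lowering.

```bash
python3 -m creep '{"plan":[[0,-3,20,0,0,0,15],[0,0,20,0,0,0,15],[0,0,5,0,0,0,15],[0,0,0,0,0,0,15],[0,0,0,0,0,0,15]]}'
python3 -m creep '{"plan":[[0,0,0,0,0,0,15]]}'
python3 -c "
from h import *
to(529.5,-262,34.5,173.1)"
```

```text
time: 19.2
ee_pos: [530.3, -262.9, 56.8]
ee_rot: [3.142, 0.002, 3.022]
ft_force: [1.0, -0.6, -0.9]
finger_gap: 32.8
finger_force: 60.3
time: 19.3
ee_pos: [530.3, -263.5, 57.1]
ee_rot: [-3.141, 0.002, 3.021]
ft_force: [0.3, -0.2, -0.6]
finger_gap: 32.4
finger_force: 60.3
t 19.30 pos [ 530.3 -263.5   57.1] rpy [-1.800e+02  1.000e-01  1.731e+02] gap 32.4 | after turn 0.0: dx 0.9 dy 1.4 dz 22.6
```

```bash
python3 -m creep '{"plan":[[0,1,10,0,0,0,15],[0,0,6,0,0,0,15],[0,0,3,0,0,0,15],[0,0,0,0,0,0,15]]}'
python3 -m creep '{"plan":[[0,0,1.5,0,0,0,15],[0,0,0,0,0,0,15]]}'
python3 -m creep '{"plan":[[0,0,1.5,0,0,0,15],[0,0,0,0,0,0,15]]}'
```

```text
time: 19.7
ee_pos: [528.9, -262.5, 36.0]
ee_rot: [3.141, -0.002, 3.02]
ft_force: [0.6, 0.3, -1.5]
finger_gap: 32.5
finger_force: 60.3
time: 19.9
ee_pos: [529.5, -262.8, 35.3]
ee_rot: [-3.142, -0.0, 3.02]
ft_force: [0.0, -1.2, -1.4]
finger_gap: 32.6
finger_force: 60.3
time: 20.1
ee_pos: [529.7, -262.9, 34.6]
ee_rot: [-3.141, 0.001, 3.02]
ft_force: [-0.9, 0.1, 2.3]
finger_gap: 32.4
finger_force: 60.7
```

```bash
python3 -m creep '{"plan":[[0,0,0,0,0,0,50],[0,0,0,0,0,0,50],[0,0,-10,0,0,0,50],[0,0,-40,0,0,0,50],[0,0,-40,0,0,-7.2,60]]}'
python3 -m creep '{"plan":[[0,0,0,0,0,-7.1,60],[-12,38,0,0,0,0,60],[-12,45,0,0,0,0,60],[-12,45,0,0,0,0,60],[-12,45,0,0,0,0,60]]}'
python3 -m creep '{"plan":[[-12,45,0,0,0,0,60],[-12,45,0,0,0,0,60],[-12,45,0,0,0,0,60],[-12,45,5,0,0,0,60],[-4,15,0,0,0,0,60]]}'
python3 -m creep '{"plan":[[0,0,0,0,0,0,60],[0,0,0,0,0,0,60]]}'
python3 - <<'E'
from h import *
to(581.5,112.3,26,187.4)
f=env.grab_frame("wrist"); im=f["image"][:,:,::-1].copy()
a=np.radians(187.4);u=np.array([np.cos(a),np.sin(a)]);n=np.array([u[1],-u[0]])
P=[[*(np.array([581.5,112.3])+s*36*u+w*16.5*n),33] for s,w in((1,1),(1,-1),(-1,-1),(-1,1))]
cv2.polylines(im,[np.int32(w2px(f,P).round())],True,(0,255,255),1)
cv2.imwrite("pics/w7.png",im); np.savez("w7.npz",**{k:np.array(f[k]) for k in f})
E
```

```text
time: 20.6
ee_pos: [528.9, -262.2, 124.7]
ee_rot: [3.141, -0.002, -3.134]
ft_force: [0.6, -0.4, -0.2]
finger_gap: 60.3
finger_force: 0.0
time: 21.1
ee_pos: [555.2, -83.5, 124.8]
ee_rot: [-3.141, 0.001, -3.014]
ft_force: [1.3, 0.9, -0.8]
finger_gap: 60.2
finger_force: 0.0
time: 21.6
ee_pos: [581.0, 123.2, 119.5]
ee_rot: [3.136, 0.001, -3.004]
ft_force: [-0.2, 0.4, -0.1]
finger_gap: 59.9
finger_force: 0.0
time: 21.8
ee_pos: [581.6, 112.9, 119.1]
ee_rot: [-3.139, -0.0, -3.015]
ft_force: [0.0, -1.2, -0.2]
finger_gap: 59.8
finger_force: 0.0
t 21.80 pos [581.6 112.9 119.1] rpy [-179.9   -0.  -172.7] gap 59.8 | after turn -0.1: dx 0.1 dy -0.6 dz 93.1
```

View pics/w7.png

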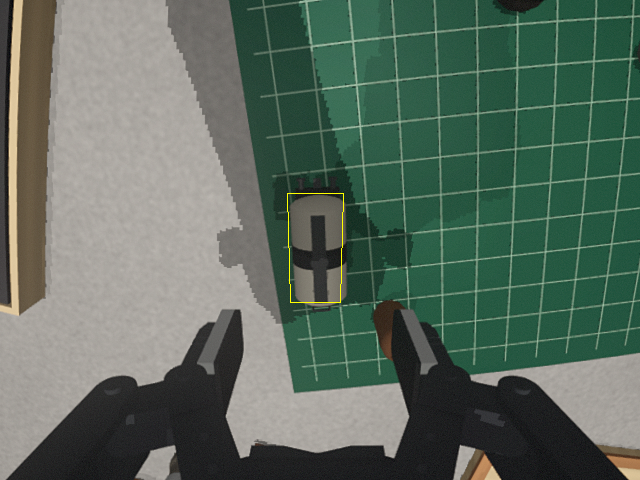

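The tank's barrel spans (291–347, 195–304), with its band at about (319,256). The brown bottle is at (390,325), beyond the pads along the wagon. I'll check the centre from the band, then grip.

Run:
```python
from h import *
f=np.load("w7.npz"); f={k:f[k] if f[k].ndim else float(f[k]) for k in f}
for px,z in (((319,256),33),((319,260),49.5),((319,195),33),((319,304),33),((319,188),20)):
    d=px2w(f,[px],z)[0][:2]-[581.6,112.9]; a=np.radians(187.3)
    print(px,z,"tool x %.1f y %.1f"%(d@[np.cos(a),np.sin(a)],d@[np.sin(a),-np.cos(a)]))
```

```text
(319, 256) 33 tool x -3.5 y 2.0
(319, 260) 49.5 tool x 0.3 y 1.9
(319, 195) 33 tool x 35.1 y 1.9
(319, 304) 33 tool x -37.0 y 2.0
(319, 188) 20 tool x 36.7 y 1.9
```

```bash
python3 -m creep '{"plan":[[-1,1.5,32,0,0,0,60],[0,0,38,0,0,0,60],[0,0,19,0,0,0,60],[0,0,4.5,0,0,0,60],[0,0,0,0,0,0,60]]}'
python3 -m creep '{"plan":[[0,0,0,0,0,0,25],[0,0,0,0,0,0,15],[0,0,0,0,0,0,15],[0,0,0,0,0,0,15],[0,0,0,0,0,0,15]]}'
python3 -m creep '{"plan":[[0,0,-5,0,0,0,15],[0,0,-10,0,0,0,15],[0,0,0,0,0,0,15],[0,0,0,0,0,0,15]]}'
python3 -c "
from h import *
to(521.3,-333.5,125,173.1)"
```

```text
time: 22.35
ee_pos: [582.4, 114.2, 25.2]
ee_rot: [-3.14, -0.001, -3.016]
ft_force: [-0.4, 0.3, 0.1]
finger_gap: 60.1
finger_force: 0.0
time: 22.85
ee_pos: [583.6, 116.4, 27.1]
ee_rot: [-3.141, 0.003, -3.013]
ft_force: [-1.0, -1.6, 6.0]
finger_gap: 30.7
finger_force: 58.9
time: 23.25
ee_pos: [582.4, 116.8, 40.7]
ee_rot: [3.141, 0.001, -3.013]
ft_force: [-0.1, 0.1, -1.5]
finger_gap: 30.7
finger_force: 59.4
t 23.25 pos [582.4 116.8  40.7] rpy [ 180.     0.  -172.6] gap 30.7 | after turn 14.3: dx 6.5 dy -454.4 dz -84.3
```

```bash
python3 -m creep '{"plan":[[0,0,-20,0,0,0,15],[0,0,-35,0,0,0,15],[0,0,-29,0,0,0,15],[0,0,0,0,0,7.2,15],[0,0,0,0,0,7.1,15]]}'
python3 -m creep '{"plan":[[0,-30,0,0,0,0,15],[1,-44,0,0,0,0,15],[1,-44,0,0,0,0,15],[1,-44,0,0,0,0,15],[1,-44,0,0,0,0,15]]}'
python3 -m creep '{"plan":[[1,-44,0,0,0,0,15],[1,-44,0,0,0,0,15],[1,-44,0,0,0,0,15],[0,-44,0,0,0,0,15],[0,-44,0,0,0,0,15]]}'
python3 -m creep '{"plan":[[0,-20,0,0,0,0,15],[0,0,10,0,0,0,15],[0,0,15,0,0,0,15],[0,0,0,0,0,0,15]]}'
python3 - <<'E'
from h import *
f=env.grab_frame("wrist"); im=f["image"][:,:,::-1].copy()
to(521.3,-333.5,34,173.1)
p,r,_,_=pose()
def box(c,a,l,w,z,col):
    u=np.array([np.cos(a),np.sin(a)]);n=np.array([u[1],-u[0]])
    P=[[*(np.array(c)+s*l/2*u+v*w/2*n),z] for s,v in((1,1),(1,-1),(-1,-1),(-1,1))]
    cv2.polylines(im,[np.int32(w2px(f,P).round())],True,col,1)
a=np.radians(173.1)
box((529.5,-262),a,125,48,30,(0,255,255)); box((521.3,-333.5),a,98,48,30,(0,255,255))
box(p[:2],r[2],72,33,p[2]-24+30,(0,0,255))
cv2.imwrite("pics/w8.png",im)
E
```

```text
time: 23.75
ee_pos: [582.6, 116.7, 125.3]
ee_rot: [3.141, 0.001, 3.015]
ft_force: [-0.2, 0.1, -0.9]
finger_gap: 31.0
finger_force: 59.5
time: 24.25
ee_pos: [552.7, -88.8, 124.0]
ee_rot: [-3.142, -0.001, 3.021]
ft_force: [0.3, 0.3, -1.3]
finger_gap: 30.9
finger_force: 59.5
time: 24.75
ee_pos: [523.1, -306.8, 124.0]
ee_rot: [3.141, -0.001, 3.021]
ft_force: [0.9, -0.6, -1.1]
finger_gap: 31.0
finger_force: 59.5
time: 25.15
ee_pos: [519.9, -322.5, 96.7]
ee_rot: [3.138, -0.006, 3.022]
ft_force: [0.4, 1.3, -2.2]
finger_gap: 30.7
finger_force: 59.5
t 25.20 pos [ 520.8 -322.8   97.8] rpy [179.8  -0.2 173.2] gap 31.1 | after turn 0.1: dx -1.8 dy -10.5 dz 63.8
```

View pics/w8.png

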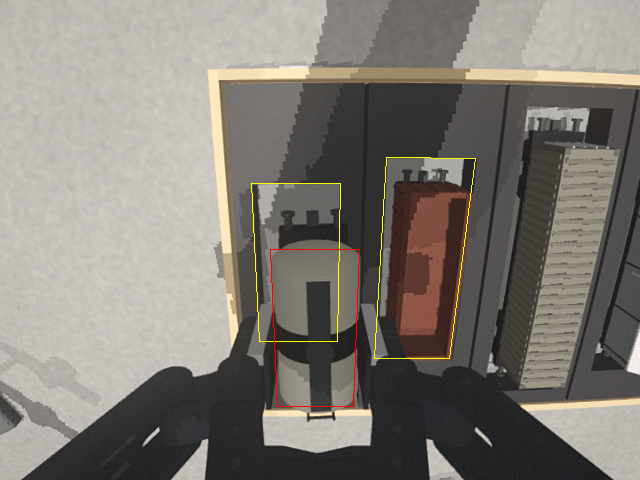

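The tank's outline (red, 249–407) matches in hand. It is 10 mm short of its cut-out (yellow, 252–340). The open wagon is well inside its own cut-out. Shift, then lower.

```bash
python3 -m creep '{"plan":[[-1,-5,0,0,0,0,15],[0,-5,5,0,0,0,15],[0,0,20,0,0,0,15],[0,0,15,0,0,0,15],[0,0,0,0,0,0,15]]}'
python3 -m creep '{"plan":[[0,0,0,0,0,0,15],[0,0,0,0,0,0,15]]}'
python3 -c "
from h import *
to(521.3,-333.5,34,173.1)"
```

```text
time: 25.7
ee_pos: [519.4, -334.5, 57.0]
ee_rot: [3.14, -0.005, 3.02]
ft_force: [-0.7, -0.2, -1.2]
finger_gap: 30.7
finger_force: 59.5
time: 25.9
ee_pos: [521.9, -335.5, 60.1]
ee_rot: [-3.141, 0.001, 3.021]
ft_force: [0.3, -1.1, -0.6]
finger_gap: 30.7
finger_force: 59.5
t 25.90 pos [ 521.9 -335.5   60.1] rpy [-1.800e+02  1.000e-01  1.731e+02] gap 30.7 | after turn -0.0: dx 0.9 dy 1.9 dz 26.1
```

```bash
python3 -m creep '{"plan":[[0,1.5,10,0,0,0,15],[0,0,8,0,0,0,15],[0,0,4,0,0,0,15],[0,0,0,0,0,0,15],[0,0,0,0,0,0,15]]}'
python3 -m creep '{"plan":[[0,0,1.5,0,0,0,15],[0,0,0,0,0,0,15]]}'
python3 -m creep '{"plan":[[0,0,1.2,0,0,0,15],[0,0,0,0,0,0,15]]}'
```

```text
time: 26.4
ee_pos: [521.4, -333.8, 37.2]
ee_rot: [3.142, -0.0, 3.02]
ft_force: [0.3, -0.2, -1.8]
finger_gap: 30.4
finger_force: 59.5
time: 26.6
ee_pos: [521.4, -333.9, 36.0]
ee_rot: [-3.141, 0.0, 3.02]
ft_force: [0.2, 0.5, -0.9]
finger_gap: 31.0
finger_force: 59.5
time: 26.8
ee_pos: [521.4, -333.8, 34.7]
ee_rot: [-3.142, -0.0, 3.02]
ft_force: [-0.3, -0.4, -0.7]
finger_gap: 31.0
finger_force: 59.5
```

```bash
python3 -m creep '{"plan":[[0,0,1,0,0,0,15],[0,0,0,0,0,0,15]]}'
python3 -m creep '{"plan":[[0,0,1,0,0,0,15],[0,0,0,0,0,0,15]]}'
```

```text
time: 27.0
ee_pos: [521.5, -333.8, 34.3]
ee_rot: [-3.141, 0.0, 3.021]
ft_force: [-1.0, -0.4, 2.3]
finger_gap: 31.2
finger_force: 60.1
time: 27.2
ee_pos: [521.5, -333.9, 34.1]
ee_rot: [-3.141, 0.0, 3.02]
ft_force: [-2.0, 1.3, 8.4]
finger_gap: 30.8
finger_force: 60.7
```

Contact with the floor. Release, rise, back off and check the whole scene.

```bash
python3 -m creep '{"plan":[[0,0,0,0,0,0,50],[0,0,0,0,0,0,50],[0,0,-10,0,0,0,50],[0,0,-40,0,0,0,50],[0,0,-50,0,0,0,50]]}'
python3 -m creep '{"plan":[[0,20,-40,0,0,0,50],[0,45,-20,0,0,0,50],[0,45,0,0,0,0,50],[0,45,0,0,0,0,50],[0,45,0,0,0,0,50]]}'
python3 -m creep '{"plan":[[0,45,0,0,0,0,50],[0,45,0,0,0,0,50],[0,0,0,0,0,0,50],[0,0,0,0,0,0,50],[0,0,0,0,0,0,50]]}'
python3 - <<'E'
from h import *
f=env.grab_frame("top"); im=f["image"][:,:,::-1]
s=env.grab_frame("scene")["image"][:,:,::-1]
a=cv2.resize(im[155:270,385:530],None,fx=5,fy=5,interpolation=cv2.INTER_CUBIC)
b=np.hstack([cv2.resize(im[140:300,185:385],(400,320)),cv2.resize(s[150:310,130:330],(400,320))])
cv2.imwrite("pics/end_tray.png",a[:,:725]);cv2.imwrite("pics/end_mat.png",b); print(pose())
E
```

```text
time: 27.7
ee_pos: [519.9, -332.9, 131.9]
ee_rot: [3.139, -0.005, 3.021]
ft_force: [2.3, 0.2, 0.0]
finger_gap: 49.9
finger_force: 0.0
time: 28.2
ee_pos: [545.8, -133.6, 193.7]
ee_rot: [-3.141, 0.002, 3.02]
ft_force: [0.6, 0.9, -0.3]
finger_gap: 49.9
finger_force: 0.0
time: 28.7
ee_pos: [556.3, -47.7, 192.9]
ee_rot: [-3.14, 0.0, 3.018]
ft_force: [0.6, -0.3, -0.2]
finger_gap: 50.2
finger_force: 0.0
(array([556.24190711, -48.21964736, 192.74034208]), array([-3.14034102e+00, -7.48303762e-05,  3.01682270e+00]), 28.8, 49.55070407547816)
```

View pics/end_tray.png

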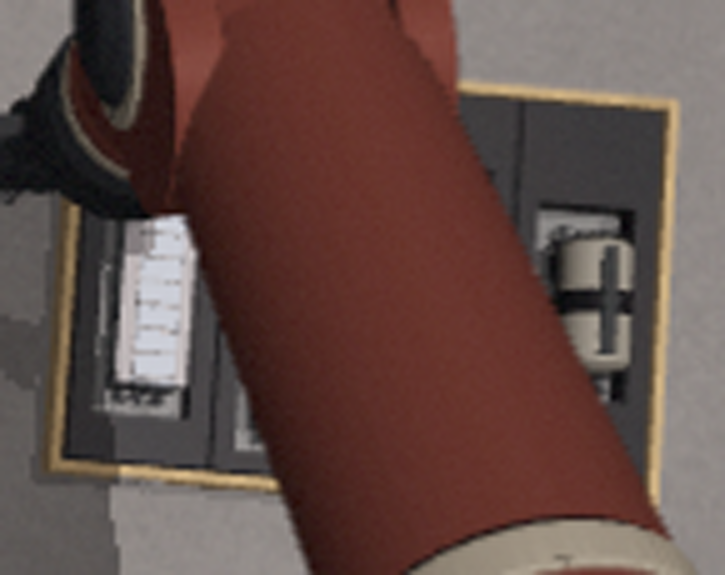

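View pics/end_mat.png

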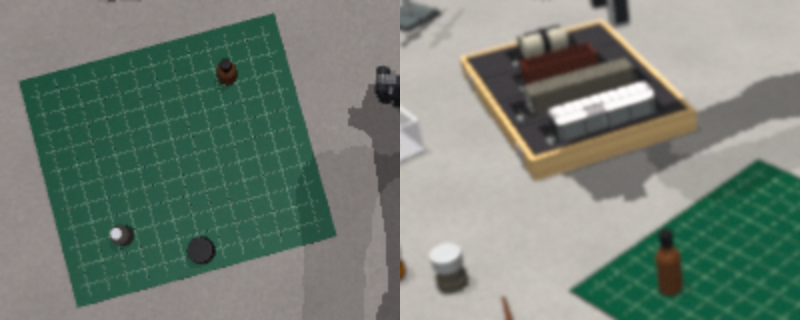

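The tray view shows the van at (155,310) and the tank at (590,300) seated; the arm hides the middle two there. The scene crop shows all four wagons upright and low in their cut-outs. Both bottles stand where they were, at (120,235) and (226,72). Each wagon met the cut-out floor at the expected height, so I'm handing in.

```bash
python3 -c "
from station import env
print(env.sign_off())"
```

```text
the job is handed in; nothing more can be done
None
```

All four wagons are in the cut-outs made for their lengths, upright and on the floor, the two paint bottles still stand where they were, and the job is handed in at about 29 s of the 93 s allowed; the sign-off gave no verdict.

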